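# Dose specimen mounts through the feed box

## Robot

A 7-joint arm with a two-finger parallel gripper is mounted at the origin on the work surface. World frame = base frame: x ahead of the robot, y to its left, z up, the work surface at z = 0. Lengths are in m, angles in rad, forces in N, time in s.
With the tool pointing down it reaches from about 0.425 to 0.95 m from the base axis. Payload 4.7 kg.
Tool frame: the origin (TCP) lies between the finger pads; the fingertips stand 25 mm ahead of it and the grasp point (between the pads) lies 6 mm ahead of it; z points along the fingers, y is the line along which they close (so a half turn about z gives the same grasp; the last joint's range is limited). The gripper opens to 85 mm and grips with 20 to 120 N. Pads are 22 mm wide; open, the fingers measure 114 mm over their backs; the gripper's body (76 mm by 85 mm) begins 54 mm behind the grasp point. The pads swing forward as they close: fully open they stand 13 mm farther back than shut.
Start: joints at [1.075, 0.469, -0.049, 1.532, 0.024, 1.141, -0.082], TCP at [0.304, -0.603, 0.229] pointing down, gripper open.
Joint ranges: [-2.59, 2.59], [-0.33, 1.99], [-1.39, 1.29], [0.1, 2.45], [-1.04, 4.18], [0.21, 1.99], [-2.66, 2.66]. Speed limits (rad/s): [2.57, 2.57, 3.14, 3.14, 3.14, 3.14, 3.14].

## Interface

Orientations are given as a 3x3 rotation matrix whose columns are the frame's x, y, z axes.
In Python, from rig import * gives the robot as it stands. Calls block until the motion is done:
- movep(position, orientation): joint-space move of the TCP to a pose.
- move_l(position, attitude=None, feed=0.15, until_force=None): straight line of the TCP; attitude=None keeps the orientation; feed is the mean speed in m/s. With until_force (N) it stops when the force on the tool has changed by that much, and returns True; else False.
- move_joints(angles): joint-space move.
- command_gripper(opening, newtons=None): finger opening in m; newtons is the grip in N (None keeps the last); returns when the fingers have stopped.
- sleep(seconds).
- inverse_kinematics(position, orientation): joint angles nearest the present ones, or None.
- sense(): the state.
- camera(name): name is "scene" or "top" or "wrist"; returns (picture, depth): 480x640x3 uint8, red, green, blue; 480x640 float32, m along the optical axis (not along the pixel's ray), 0 where there is no reading.
- camera_params(name): a dict with "K" (3x3 intrinsics, pixels), "position" and "rotation" of the camera in the world; the wrist camera has in their place "tool_from_camera" (4x4, takes a point from camera to tool coordinates, whose origin is the TCP and whose axes are the flange's). Camera axes: x right, y down, z forward; pixel columns grow to the right and rows downward; lengths in m; the calibration is good to about 2 mm. A picture is of the moment at which its call begins: read the wrist's pose just before it. camera_params takes no time and is no camera call.
A pose or a line that the arm cannot do raises Unreachable and nothing moves.
- finish_job(): hands the job in; it is judged then, once.
The state is a dict: "time_s": time; "joint_pos": joint angles; "qd": joint speeds; "joint_efforts": joint torques, N m; "position": TCP position; "tcp_rot": TCP orientation; "wrist_force": force on the tool from outside, world axes, zero at the start; "ft_torque": the same for the moment, N m; "finger_gap": finger opening in m; "gripper_force": force on a finger pad.
Only numpy, scipy, OpenCV 4.12 (cv2) and the standard library are available. Lean on these libraries where they do the work, as an engineer would, in place of code of your own. Each camera call takes 0.05 s, during which the arm holds its last target. There are 200 camera calls.

## Task

Lift the loose lid off the feed box by its knob and lay it on the empty mat, drop every specimen mount from the other mat into the open dose chamber, and put the lid back on squarely. Then pull the slide gate partway, just far enough for those mounts to fall into the tray while the reserve mounts stay in the next chamber, and push it fully shut again. Finally draw the tray out by its grip, away from the gate's grip, until it is wholly clear of the feed box, with the mounts in it and the other things on the bench left alone.

Things in the scene. Friction and masses are not known exactly. Their poses are not given: they have to be found in the camera images.
- feedbox: fixed feed box (slide-gate hopper) on four legs; origin on the bench, z up. Over its walls (5 mm thick) x -43 to +43, y -63 to +78 mm; 136 mm wide over rails and legs, which rise to 87 mm; rim 165 mm up. At its +y end the dose chamber (under the loose lid), at its -y end the reserve chamber, inside x -38 to +38, y -58 to -2 mm, roofed by a fixed clear cover flush with the rim
- mouth (a point): centre of the dose chamber's mouth, level with the rim, 165 mm above the bench. The chamber measures 76 mm (x) by 70 mm (y) inside. Axes as the feed box
- chamber_floor (a point): centre of the dose chamber's floor, which is the top face of the steel gate plate (85 mm above the bench; the floor of both chambers); at x 0, y +38 mm of the feed box; axes as the feed box
- gate (a joint): travel of the slide gate in m: 0 shut, grows as it is pulled to the feed box's -y, stop at 0.115. It uncovers the dose chamber from the +y end: 0.060 to 0.075 opens it enough for the mounts to drop, beyond 0.077 the reserve chamber starts to open, from about 0.090 reserve mounts fall. Friction about 2.5 N plus damping 8 N s/m; it stays where left
- gate_grip (a point): the gate's upright black grip beyond the box's -y end: a tab 12 mm thick along the box's x, 26 mm along its y, from 84 to 150 mm above the bench; the point is in its middle, 132 mm above the bench. Axes as the feed box; moves with the gate. About 67 mm clear between it and the box when shut
- lid_knob (a point): centre of the black bar knob on the dose chamber's loose grey lid. The knob is 36 mm along the lid's x, 16 mm along its y and 26 mm high; the point is half-way up. The point's axes are the lid's
- lid: the loose lid, about 140 g: a plate 92 (x) x 86 (y) x 4 mm over a pad 68 x 62 x 6 mm that drops into the mouth with 4 mm to spare all round; origin at the centre of the pad's underside, z up; the knob's centre is 23 mm above it. Seated, the origin is 159 mm above the bench, 6 mm below the mouth's centre, and its axes agree with the feed box's
- lid_mat: the empty thin white mat on the bench, 170 mm square, 1 mm, where the lid is to lie meanwhile; origin at its centre. The mat is on the robot's left or right
- puck_mat: the other such white mat, on which the specimen mounts stand at the start, about 80 mm apart, at least 35 mm free between neighbours; origin at its centre
- tray: loose steel receiving tray, 350 g, open-topped, on the bench under the dose chamber: 98 mm (x) by 100 mm (y), 60 mm high, walls and floor 4 mm, with a ridge 8 mm high across its floor; origin at the centre of its underside, axes roughly as the feed box at the start. It slides out towards the box's +y between legs that leave 7 mm each side
- tray_middle (a point): the tray's centre, 30 mm above its underside
- tray_grip (a point): the tray's upright black grip at the end of a flat stem on its +y side: a tab 12 mm thick along the tray's x, 24 mm along its y, from 6 to 64 mm above the bench; the point is in it, 45 mm above the bench and 126 mm from the tray's centre, some 75 mm clear of the feed box's +y end at the start
- puck0_middle (a point): a black resin specimen mount, a plain disc 30 mm across and 16 mm high, about 35 g, with a steel spot on its upper face; the point is its centre, half-way up (8 mm above its underside), z along the disc's axis. Starts standing flat on the specimen mat. It may be absent
- puck1_middle (a point): a black resin specimen mount, a plain disc 30 mm across and 16 mm high, about 35 g, with a steel spot on its upper face; the point is its centre, half-way up (8 mm above its underside), z along the disc's axis. Starts standing flat on the specimen mat. It may be absent
- puck2_middle (a point): a black resin specimen mount, a plain disc 30 mm across and 16 mm high, about 35 g, with a steel spot on its upper face; the point is its centre, half-way up (8 mm above its underside), z along the disc's axis. Starts standing flat on the specimen mat. It may be absent
- puck3_middle (a point): a black resin specimen mount, a plain disc 30 mm across and 16 mm high, about 35 g, with a steel spot on its upper face; the point is its centre, half-way up (8 mm above its underside), z along the disc's axis. Starts standing flat on the specimen mat. It may be absent
- reserve0_middle (a point): a reserve mount of the same size and look (30 mm across, 16 mm high), lying in the reserve chamber; the point is its centre. It is to stay there
- reserve1_middle (a point): a reserve mount of the same size and look (30 mm across, 16 mm high), lying in the reserve chamber; the point is its centre. It is to stay there
- petri: empty clear culture dish, 86 mm across, 14 mm high; a bystander to be left alone; origin under its middle
- forceps: steel forceps lying flat, 140 mm long along its x, 6 mm high; a bystander to be left alone; origin under its middle
- beaker: glass beaker, 70 mm across, 90 mm high; a bystander to be left alone; origin under its middle
- lens_brush: lens brush lying along its x, 150 mm long; a bystander to be left alone; origin under its middle
There are look-alikes about, which are no part of the job. What is meant by the lid is not orange or yellow, and is the larger of those in its own colour.

How it is judged:
By the outcome, as a careful person would: the job done as asked, in the order asked, and still so for the second after the job is handed in, with the robot touching nothing.
Of puck0, puck1, puck2, puck3 only 2 to 4 are there at a start; the rules pass over those that are not, and their reading is None.
At some moment in a run one of puck0, puck1, puck2, puck3 may be knocked a few centimetres aside while the robot is not near it.
Once in a run the grip may slacken for a moment while it holds something.
It also fails if it takes over 210 s, if anything falls off the work surface, if the arm or the gripper's body presses on something with over 40 N, if the wrist force passes 120 N, or if a joint passes its speed limit or range.

## Working session

There is one attempt and no reset: what is moved stays moved. The work goes in short steps, each a Python script; the robot and the scene stay as the last script left them, time stands still between calls to the robot, and variables do not carry over. Pictures are saved under pics/ and viewed, at most 14 in all, crops included, and the job is handed in when it is done.

```bash
ls; mkdir -p pics; python3 - <<'E'
from rig import *
import cv2
for n in("scene","top"):
    im,d=camera(n); cv2.imwrite(f"pics/{n}0.png",im[:,:,::-1]); import numpy as np; np.savez(f"pics/{n}0.npz",im=im,d=d)
    p=camera_params(n); print(n,p)
print(sense())
E
```

```text
pics
scene {'K': array([[531.68060239,   0.        , 319.78729774],
       [  0.        , 531.68060239, 241.09134763],
       [  0.        ,   0.        ,   1.        ]]), 'position': array([0.86248764, 0.44039971, 1.07879139]), 'rotation': array([[-0.8833838 ,  0.39908423, -0.24569257],
       [ 0.46863578,  0.74811201, -0.46979668],
       [-0.00368289, -0.53015111, -0.84789518]])}
top {'K': array([[570.96090082,   0.        , 321.2742867 ],
       [  0.        , 570.96090082, 241.08716737],
       [  0.        ,   0.        ,   1.        ]]), 'position': array([ 0.29905415, -0.09205445,  1.46654735]), 'rotation': array([[ 0.09360139, -0.97488596,  0.20207957],
       [-0.99559019, -0.09037876,  0.02513684],
       [-0.00624185, -0.20354128, -0.97904647]])}
{'time_s': 0.1, 'joint_pos': array([ 1.07509376,  0.46940693, -0.04856991,  1.5335436 ,  0.02410386,
        1.14102321, -0.08230081]), 'qd': array([-1.01779237e-03, -2.81673851e-03, -3.90380847e-04, -4.10214900e-03,
        3.09714360e-05, -7.99333241e-04, -1.49504654e-04]), 'joint_efforts': array([ 7.21620690e-04, -5.11512601e+01, -4.71700681e-02, -2.38391876e+01,
        1.07696035e-02,  4.36169270e-03, -4.44811667e-05]), 'position': array([ 0.30353614, -0.60231927,  0.22814825]), 'tcp_rot': array([[ 8.93008706e-01,  4.50038535e-01, -8.76133388e-04],
       [ 4.50039381e-01, -8.93007334e-01,  1.56723440e-03],
       [-7.70776700e-05, -1.79384849e-03, -9.99998388e-01]]), 'wrist_force': array([ 0.19493232, -0.06053356, -0.68092808]), 'ft_torque': array([-0.01392743,  0.00535377, -0.01203897]), 'gripper_force': 0.0, 'finger_gap': 0.08587687352936411}
```

View pics/top0.png

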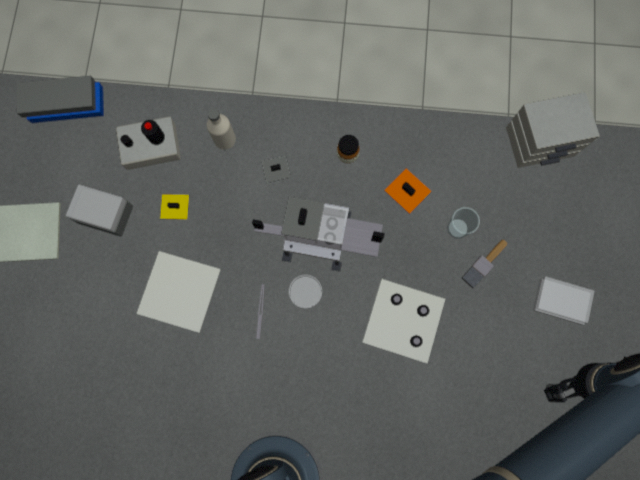

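View pics/scene0.png

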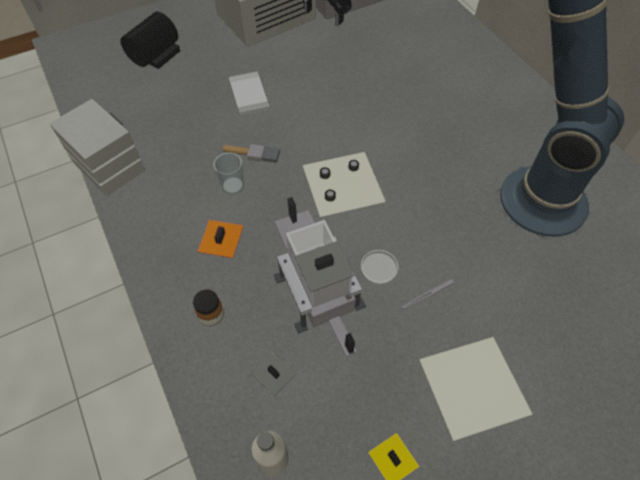

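The top view shows the feed box at about (315,222) with the grey lid's knob at (303,216), the gate grip at (377,237) and the tray grip at (258,225). Three mounts stand on the right mat, at (397,299), (423,311) and (416,341). The empty lid mat is at (178,291). I'll get coarse positions from depth.

```bash
cat > h.py <<'E'
import numpy as np, cv2
from rig import *
def ray(n,u,v,pose=None):
    "origin and direction (depth 1) of pixel rays in world; pose=(pos,rot) of TCP for the wrist camera"
    p=camera_params(n); K=p["K"]
    if n=="wrist":
        T=p["tool_from_camera"]; R=pose[1]@T[:3,:3]; o=pose[1]@T[:3,3]+pose[0]
    else: R,o=p["rotation"],p["position"]
    d=np.stack([(np.asarray(u,float)-K[0,2])/K[0,0],(np.asarray(v,float)-K[1,2])/K[1,1],np.ones(np.shape(u))],-1)
    return o,d@R.T
def onplane(n,u,v,z,pose=None):
    o,d=ray(n,u,v,pose); return o+d*((z-o[2])/d[...,2])[...,None]
def cloud(n,depth,pose=None):
    v,u=np.mgrid[:480,:640]; o,d=ray(n,u,v,pose); return o+d*depth[...,None]
def down(yaw):
    "tool down, closing line (tool y) along world angle yaw"
    y=np.array([np.cos(yaw),np.sin(yaw),0]); z=np.array([0,0,-1.]); return np.stack([np.cross(y,z),y,z],1)
def blobs(mask,lo,hi=1e9):
    n,l,s,c=cv2.connectedComponentsWithStats(mask.astype(np.uint8))
    return [(c[i],s[i],l==i) for i in range(1,n) if lo<=s[i,4]<=hi]
def wrist(name=None):
    s=sense(); pose=(s["position"],s["tcp_rot"]); im,d=camera("wrist")
    if name: cv2.imwrite(f"pics/{name}.png",im[:,:,::-1]); np.savez(f"pics/{name}.npz",im=im,d=d,p=pose[0],R=pose[1])
    return im,d,pose
E
python3 - <<'E'
from h import *
f=np.load("pics/top0.npz"); im,d=f["im"],f["d"]; P=cloud("top",d)
print("wristcam",camera_params("wrist"))
for c,s,m in blobs(im.max(2)<60,12,600):
    u,v=c
    if 150<u<460 and 120<v<380: print("black",c.round(1),s[4],np.median(P[m],0).round(3),P[m].max(0).round(3))
for c,s,m in blobs((im.min(2)>195),500):
    q=P[m]; r=cv2.minAreaRect(q[:,:2].astype(np.float32)); print("white",c.round(),s[4],np.median(q[:,2]).round(3),r)
z=P[...,2]
for c,s,m in blobs((z>.155)&(z<.175)&(d>0),50):
    if 150<c[0]<460 and c[1]>190: print("rim",c,s[4],cv2.minAreaRect(P[m][:,:2].astype(np.float32)))
b=im[180:280,230:400]; cv2.imwrite("pics/c1.png",cv2.resize(b,None,fx=4,fy=4,interpolation=2)[:,:,::-1])
E
```

```text
wristcam {'K': array([[391.96402187,   0.        , 321.58479223],
       [  0.        , 391.96402187, 232.27370336],
       [  0.        ,   0.        ,   1.        ]]), 'tool_from_camera': array([[-7.35079213e-04, -9.45823204e-01, -3.24681270e-01,
         8.41159454e-02],
       [ 9.99999730e-01, -6.95096678e-04, -2.39128199e-04,
        -7.46816005e-04],
       [ 4.88127237e-07, -3.24681358e-01,  9.45823459e-01,
        -1.45295477e-01],
       [ 0.00000000e+00,  0.00000000e+00,  0.00000000e+00,
         1.00000000e+00]])}
black [153.  132.8] 327 [0.818 0.393 0.113] [0.896 0.463 0.127]
black [348.  144.9] 347 [ 0.848 -0.101  0.069] [ 0.903 -0.075  1.467]
black [275.3 167.2] 53 [0.784 0.086 0.024] [0.801 0.097 1.467]
black [408.1 188.6] 84 [ 0.755 -0.268  0.034] [ 0.77  -0.092  1.467]
black [173.1 205.1] 50 [0.656 0.339 0.027] [0.663 0.352 0.034]
black [302.1 216.2] 120 [ 0.616 -0.01   0.193] [ 6.420e-01 -1.000e-03  1.467e+00]
black [257.3 223.9] 81 [0.618 0.11  0.059] [0.64  0.134 1.467]
black [377.5 236.6] 104 [ 0.596 -0.19   0.144] [ 0.606 -0.178  0.155]
black [286.4 255.2] 45 [0.553 0.031 0.008] [0.56  0.041 0.074]
black [336.  265.1] 51 [ 0.54  -0.098  0.004] [ 0.552 -0.089  0.075]
black [395.7 299.2] 48 [ 0.465 -0.256  0.014] [ 0.48  -0.245  0.022]
black [422.2 310.7] 48 [ 0.443 -0.324  0.015] [ 0.456 -0.315  0.023]
black [415.5 340.7] 48 [ 0.367 -0.311  0.015] [ 0.379 -0.302  0.02 ]
rim [315.21769019 221.21219065] 2182 ((0.6149865984916687, -0.03871747851371765), (0.14506566524505615, 0.09425743669271469), 84.52930450439453)
```

View pics/c1.png

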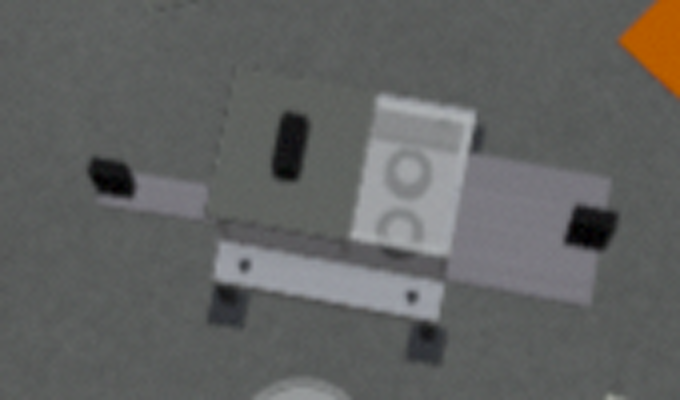

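The crop shows the grey lid with its bar knob at the box's +y end (image left), the clear-covered reserve chamber with two mounts, and the gate grip on the right. The box yaw is about -5°. Next I'll take close wrist views of the box and the mounts.

```bash
python3 - <<'E'
from h import *
f=np.load("pics/top0.npz")
print("lidmat approx",onplane("top",178.5,291.5,.001),"puckmat",onplane("top",404.5,320.5,.001))
for nm,q in [("wbox",(.60,-.04,.40)),("wpuck",(.44,-.29,.30))]:
    for yaw in (np.radians(85),np.radians(-95)):
        j=inverse_kinematics(q,down(yaw)); print(nm,yaw.round(2),None if j is None else np.round(j,2))
movep((.60,-.04,.40),down(np.radians(-95))); wrist("wbox")
movep((.41,-.30,.35),down(np.radians(-95))); wrist("wpuck")
print(sense()["time_s"],sense()["joint_pos"])
a=cv2.imread("pics/wbox.png");b=cv2.imread("pics/wpuck.png"); cv2.imwrite("pics/w2.png",cv2.resize(np.vstack([a,b]),(450,600),interpolation=cv2.INTER_AREA))
E
```

```text
lidmat approx [0.43537778 0.29972771 0.001     ] puckmat [ 0.41552576 -0.28472758  0.001     ]
wbox 1.48 [ 0.56  0.34 -0.77  1.43  0.24  1.47  1.28]
wbox -1.66 [ 0.26  0.27 -0.35  1.45  0.09  1.44 -1.74]
wpuck 1.48 [ 1.07  0.23 -0.67  1.76  0.15  1.21  1.84]
wpuck -1.66 [ 0.58  0.17 -0.09  1.78  0.02  1.19 -1.17]
3.775 [ 0.72772126  0.11523362 -0.20172072  1.73884103  0.0232956   1.28919562
 -1.13415198]
```

View pics/wbox.png

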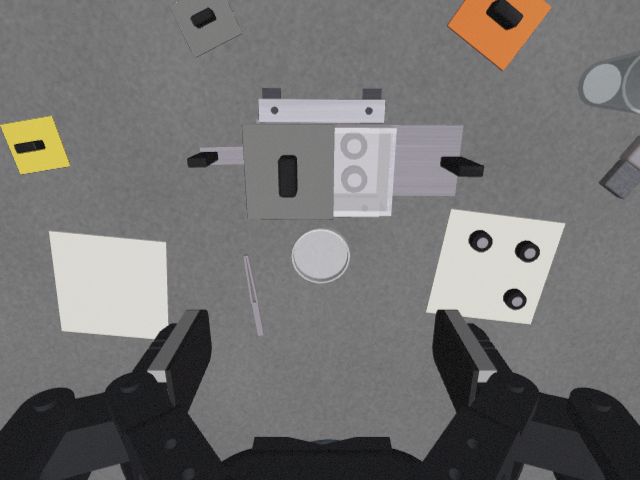

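View pics/wpuck.png

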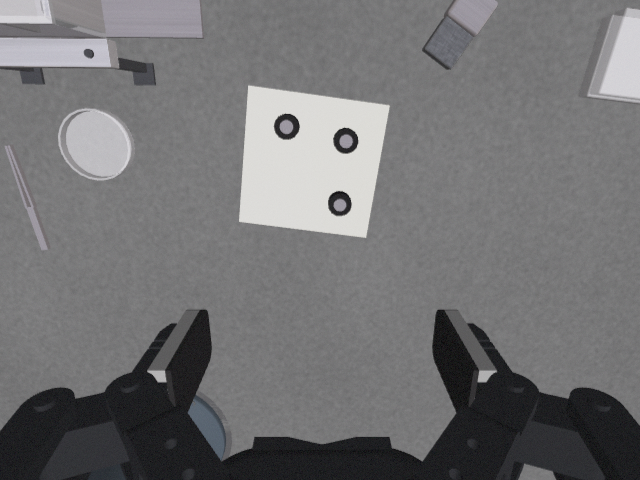

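The box view has everything in it: knob at (288,176), gate grip at (462,167), tray grip at (203,159), lid mat at (110,285), and mounts at (481,241), (527,252) and (515,299). The mount view shows the same three at (287,127), (346,140) and (340,204).

```bash
cat > meas.py <<'E'
from h import *
def measure(im,d,pose,lo=None):
    "dict of what is seen: xy of blobs on planes of known height"
    P=cloud("wrist",d,pose); z=P[...,2]; ok=(d>0)&(np.arange(480)[:,None]<305); blk=(im.max(2)<70)&ok; out={}
    def top(name,zt,box=None):
        m=blk&(abs(z-zt)<.006)
        if box is not None: m&=(np.hypot(P[...,0]-box[0],P[...,1]-box[1])<.05)
        v,u=np.nonzero(m)
        if len(u)<15: return
        q=onplane("wrist",u,v,zt,pose); r=cv2.minAreaRect(q[:,:2].astype(np.float32)); out[name]=(np.round(r[0],4),np.round(r[1],4),round(r[2],1),len(u))
    top("knob",.195,(.616,-.01)); top("gate",.150,(.596,-.19)); top("tray",.064,(.618,.11))
    m=ok&(z>.158)&(z<.175); v,u=np.nonzero(m); 
    if len(u): out["rim"]=cv2.minAreaRect(onplane("wrist",u,v,.167,pose)[:,:2].astype(np.float32))
    for c,s,m in blobs((im.min(2)>190)&(abs(z-.001)<.006)&ok,1500):
        cs,_=cv2.findContours(m.astype(np.uint8),0,1); v=cs[0][:,0]; out[f"mat{int(c[0])}"]=cv2.minAreaRect(onplane("wrist",v[:,0],v[:,1],.001,pose)[:,:2].astype(np.float32))
    return out
def pucks(im,d,pose):
    r=[]
    P=cloud("wrist",d,pose)
    for c,s,m in blobs((im.max(2)<70)&(np.arange(480)[:,None]<305)&(P[...,2]<.03),60,1500):
        if max(s[2],s[3])/min(s[2],s[3])>1.5: continue
        cs,_=cv2.findContours(m.astype(np.uint8),0,1); (e,ax,_)=cv2.fitEllipse(cs[0]); 
        # steel spot: bright blob enclosed in the disc, lies on the top face z=.017
        f=np.zeros(m.shape,np.uint8); cv2.drawContours(f,cs,0,1,-1); f=(f>0)&~m
        if f.sum()<15: continue
        v,u=np.nonzero(f); r.append((onplane("wrist",u.mean(),v.mean(),.017,pose)[:2].round(4),len(u),np.round(ax,1)))
    return r
if __name__=="__main__":
    for n in("wbox","wpuck"):
        f=np.load(f"pics/{n}.npz"); a=(f["im"],f["d"],(f["p"],f["R"]))
        for k,v in measure(*a).items(): print(n,k,v)
        for p in pucks(*a): print(n,p)
E
python3 meas.py
```

```text
wbox knob (array([ 0.6185, -0.0107]), array([0.0158, 0.0346]), 85.3, 672)
wbox gate (array([ 0.601 , -0.1907]), array([0.0273, 0.0122]), 84.8, 319)
wbox tray (array([0.6234, 0.1099]), array([0.0248, 0.0109]), 84.8, 198)
wbox rim ((0.614895761013031, -0.039168581366539), (0.14482541382312775, 0.09139849245548248), 84.83458709716797)
wbox mat491 ((0.42160671949386597, -0.2858954966068268), (0.1691758781671524, 0.1555967777967453), 77.55577850341797)
wbox mat108 ((0.45949506759643555, 0.2949858605861664), (0.16938628256320953, 0.12127131968736649), 78.95149993896484)
wbox (array([ 0.4664, -0.2604]), 105, array([19.5, 22.3]))
wbox (array([ 0.4439, -0.3296]), 105, array([19.3, 23.2]))
wpuck rim ((0.5732767581939697, -0.09199265390634537), (0.04416966438293457, 0.016486195847392082), 85.09961700439453)
wpuck mat309 ((0.4153333604335785, -0.2840290665626526), (0.1698957085609436, 0.16965703666210175), 77.52672576904297)
wpuck (array([ 0.4667, -0.2605]), 167, array([23.3, 24.2]))
wpuck (array([ 0.4442, -0.3296]), 164, array([23.1, 23.8]))
wpuck (array([ 0.3663, -0.3168]), 144, array([21.7, 23. ]))
```

```bash
cat >> h.py <<'E'
YAW=np.radians(-5.1); UX=np.array([np.cos(YAW),np.sin(YAW)]); UY=np.array([-np.sin(YAW),np.cos(YAW)])
BOX=np.array([.6141,-.0481])
def bw(x,y): return BOX+x*UX+y*UY
RY=down(YAW-np.pi/2)   # closes along the box's y
KNOB=np.array([.6185,-.0107]); LM=np.array([.4365,.297])
def st(t=""):
    s=sense(); print(t,"t%.1f"%s["time_s"],"gap %.4f"%s["finger_gap"],"gf %.1f"%s["gripper_force"],s["position"].round(4),"F",s["wrist_force"].round(1)); return s
E
python3 - <<'E'
from h import *
f=np.load("pics/wbox.npz"); p=(f["p"],f["R"])
q=onplane("wrist",np.array([50,166,168,63]),np.array([232,242,338,331]),.001,p); print(q.mean(0), [np.linalg.norm(q[i]-q[i-1]).round(3) for i in range(4)])
for pos in [(*LM,.04),(*LM,.32)]: print(inverse_kinematics(pos,RY))
movep((*KNOB,.32),RY); command_gripper(.045,60)
move_l((*KNOB,.199),feed=.08,until_force=8); st("down")
command_gripper(0,60); st("closed")
move_l((*KNOB,.25),feed=.05); st("up")
move_l((*KNOB,.33),feed=.1); st("up")
wrist("lidup")
E
```

```text
[0.43581853 0.29831241 0.001     ] [np.float64(0.169), np.float64(0.169), np.float64(0.166), np.float64(0.167)]
[-0.4620556   0.49763726 -0.27317981  2.03128906  0.21744179  0.63972436
 -2.53868968]
[ 0.13415408  0.29095329 -0.99600326  1.71587701  0.25454438  1.27362653
 -2.57793714]
down t7.3 gap 0.0450 gf 0.0 [ 0.6188 -0.0107  0.1996] F [ 0.  -0.1 -0.4]
closed t7.8 gap 0.0001 gf 0.0 [ 0.6185 -0.0107  0.199 ] F [ 0.3 -0.4 -0.8]
up t8.9 gap 0.0002 gf 0.0 [ 0.6182 -0.0107  0.2495] F [-0.  -0.5  0.2]
up t9.9 gap -0.0001 gf 0.0 [ 0.6181 -0.0108  0.3292] F [-0.1  0.   0.6]
```

View pics/lidup.png

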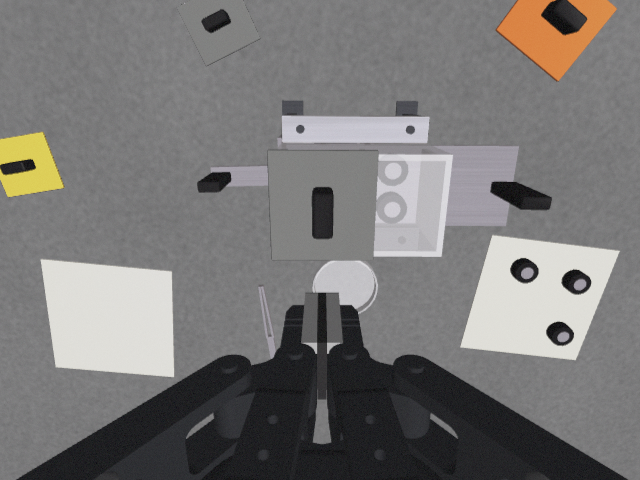

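```bash
python3 - <<'E'
from h import *
from meas import *
f=np.load("pics/lidup.npz"); a=(f["im"],f["d"],(f["p"],f["R"]))
print(measure(*a)); print(f["p"],f["R"])
P=cloud("wrist",f["d"],a[2]); print(P[305:470:15,320])
f=np.load("pics/wbox.npz"); print(np.load("pics/wbox.npz")["p"])
E
```

```text
{'knob': (array([ 0.6189, -0.0103]), array([0.0151, 0.0356]), 84.9, 964), 'gate': (array([ 0.6012, -0.1902]), array([0.0287, 0.0123]), 84.9, 475), 'tray': (array([0.6238, 0.1098]), array([0.0252, 0.0119]), 84.9, 257), 'rim': ((0.614571213722229, -0.03907165676355362), (0.14457453787326813, 0.09224937856197357), 84.84437561035156), 'mat541': ((0.4485103189945221, -0.29190951585769653), (0.1697721928358078, 0.10043931752443314), 77.58412170410156), 'mat104': ((0.4862242639064789, 0.28985151648521423), (0.1694587767124176, 0.06673511862754822), 78.90251159667969), 'mat346': ((0.4666711390018463, -0.029708348214626312), (0.07641986012458801, 0.06344076246023178), 53.658145904541016)}
[ 0.6180718  -0.01078433  0.32915704] [[ 9.96044772e-01 -8.88388594e-02 -1.57126159e-03]
 [-8.88390835e-02 -9.96045989e-01 -7.32251054e-05]
 [-1.55854357e-03  2.12524923e-04 -9.99998763e-01]]
[[ 0.62882116 -0.01018212  0.3451505 ]
 [ 0.62952989 -0.01028315  0.35670194]
 [ 0.62938728 -0.01029776  0.36548329]
 [ 0.627011   -0.01009547  0.37011092]
 [ 0.6209542  -0.00954091  0.36953475]
 [ 0.61563788 -0.00905765  0.3701388 ]
 [ 0.6088689  -0.00843703  0.36922246]
 [ 0.25606951  0.02491706  0.00130985]
 [ 0.22481677  0.0277769  -0.00114386]
 [ 0.19812674  0.03020322  0.00184545]
 [ 0.62940026 -0.01044028  0.41039615]]
[ 0.5999501  -0.04125531  0.39961301]
```

```bash
python3 - <<'E'
from h import *
f=np.load("pics/lidup.npz"); P=cloud("wrist",f["d"],(f["p"],f["R"])); print(P[288:306:2,312].round(3)); print(P[185:240:6,322].round(3))
f=np.load("pics/wbox.npz"); P=cloud("wrist",f["d"],(f["p"],f["R"])); print(P[308:350:5,205].round(3), P[155:200:6,288].round(3))
E
```

```text
[[ 0.468  0.016  0.014]
 [ 0.458  0.017  0.001]
 [ 0.454  0.018 -0.001]
 [ 0.63  -0.007  0.338]
 [ 0.63  -0.007  0.339]
 [ 0.629 -0.007  0.34 ]
 [ 0.629 -0.007  0.342]
 [ 0.63  -0.007  0.344]
 [ 0.629 -0.007  0.344]]
[[ 0.636 -0.012  0.17 ]
 [ 0.635 -0.012  0.186]
 [ 0.633 -0.012  0.195]
 [ 0.629 -0.011  0.196]
 [ 0.624 -0.011  0.196]
 [ 0.619 -0.01   0.195]
 [ 0.615 -0.01   0.196]
 [ 0.61  -0.009  0.195]
 [ 0.605 -0.009  0.196]
 [ 0.591 -0.008  0.169]]
[[0.388 0.163 0.   ]
 [0.613 0.001 0.419]
 [0.612 0.001 0.42 ]
 [0.609 0.002 0.42 ]
 [0.607 0.002 0.42 ]
 [0.606 0.002 0.421]
 [0.604 0.002 0.422]
 [0.603 0.002 0.423]
 [0.601 0.002 0.424]] [[ 0.636 -0.012  0.176]
 [ 0.633 -0.013  0.195]
 [ 0.628 -0.013  0.196]
 [ 0.622 -0.012  0.196]
 [ 0.617 -0.012  0.196]
 [ 0.611 -0.011  0.195]
 [ 0.606 -0.01   0.195]
 [ 0.6   -0.009  0.194]]
```

The closed fingertips appear about 8 mm behind the reported TCP, not 25 mm ahead of it. That explains why the grasp closed above the knob. I'll shift grasp heights down by 33 mm, with a force guard on the descent.

```bash
cat >> h.py <<'E'
DZ=-.033   # measured: the fingertips are 33 mm farther back than stated (shut: 8 mm behind the TCP)
LM=np.array([.4358,.2985])
E
python3 - <<'E'
from h import *
for pos in [(*LM,.04+DZ),(.3663,-.3168,-.003)]: print(inverse_kinematics(pos,RY))
command_gripper(.045,60)
print(move_l((*KNOB,.199+DZ),feed=.06,until_force=8)); st("down")
command_gripper(0,60); s=st("closed")
if s["finger_gap"]>.01:
    move_l((*KNOB,.25),feed=.06); st("up")
    wrist("lidup2")
E
```

```text
[-0.49284963  0.55052091 -0.23948025  2.04577618  0.23188187  0.57037742
 -2.55401352]
[ 0.83853019  0.52574158 -0.26430109  2.1480657   0.27740171  0.49919914
 -1.29619556]
False
down t13.3 gap 0.0449 gf 0.0 [ 0.6186 -0.0107  0.1662] F [-0.2  0.3  0.4]
closed t13.7 gap 0.0151 gf 61.2 [ 0.6195 -0.0106  0.1674] F [-0.9 -0.7  5.5]
up t15.2 gap 0.0152 gf 60.0 [ 0.6183 -0.0108  0.2495] F [ 0.3 -0.4 -0.8]
```

```bash
python3 - <<'E'
from h import *
move_l((*KNOB,.28),feed=.1)
move_l((*LM,.24),feed=.2); st("over mat")
move_l((*LM,.06),feed=.12); st()
print(move_l((*LM,.166-.158-.004),feed=.02,until_force=5)); st("touch")
command_gripper(.045); st("open")
move_l((*LM,.20),feed=.15)
movep((LM[0]-.03,LM[1],.30),RY); wrist("lidmat"); st()
E
```

```text
over mat t17.7 gap 0.0149 gf 63.9 [0.4364 0.2976 0.24  ] F [-0.2  1.5 -1. ]
 t19.3 gap 0.0146 gf 63.9 [0.4362 0.2989 0.0607] F [ 0.5 -0.9 -0.8]
True
touch t21.6 gap 0.0147 gf 65.2 [0.4358 0.2985 0.0083] F [-1.7 -0.   5.6]
open t22.0 gap 0.0450 gf 0.0 [0.4349 0.2977 0.0073] F [-0.5 -0.  -0.1]
 t24.0 gap 0.0450 gf 0.0 [0.4055 0.2979 0.2992] F [-0.4  0.2 -0.6]
```

View pics/lidmat.png

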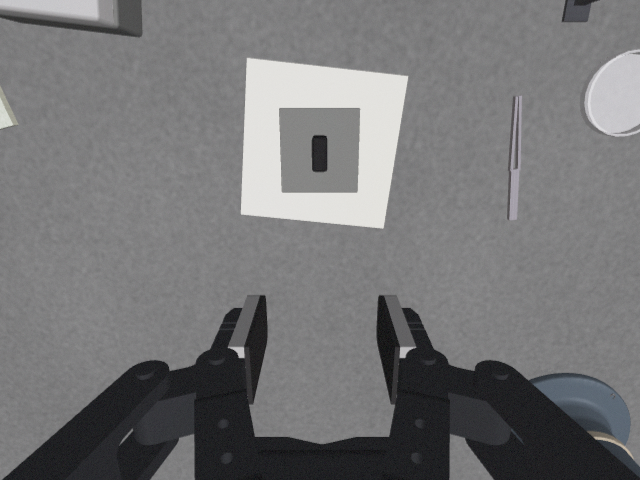

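The lid lies flat on the mat, knob at (320,153). Next, the mounts.

```bash
cat > pick.py <<'E'
from h import *
from meas import pucks
def look():
    movep((.41,-.30,.33),RY); return pucks(*wrist())
def pick(n,spot):
    ps=[p for p in look() if np.hypot(p[0][0]-.4155,p[0][1]+.2845)<.16]; print("seen",[tuple(p[0]) for p in ps])
    if not ps: return False
    c=max(ps,key=lambda p:p[0][0])[0]
    command_gripper(.055,50); movep((*c,.10),RY)
    move_l((*c,-.005),feed=.08,until_force=8); st("down")
    command_gripper(0,50); s=st("closed")
    if not .026<s["finger_gap"]<.034: print("BAD"); return False
    move_l((*c,.20),feed=.15); t=bw(spot[0],.038+spot[1])
    move_l((*t,.20),feed=.25); s=st("at box")
    if not .026<s["finger_gap"]<.034: print("LOST"); return False
    move_l((*t,.169),feed=.08); sleep(.1); command_gripper(.046); sleep(.2)
    move_l((*t,.21),feed=.2); return True
E
python3 - <<'E'
from pick import *
movep((.44,0,.35),RY); print(pick(0,(-.019,-.015)))
movep((.60,-.04,.36),RY); wrist("drop1")
E
```

```text
seen [(np.float64(0.3662), np.float64(-0.3168))]
down t29.0 gap 0.0551 gf 0.0 [ 0.3665 -0.317  -0.0046] F [-0.2  0.5 -0.7]
closed t29.4 gap 0.0276 gf 54.5 [ 0.3678 -0.3181 -0.0024] F [-2.3  1.8 19.5]
at box t32.5 gap 0.0280 gf 49.2 [ 0.5966 -0.0251  0.2   ] F [ 0.5 -0.6  1. ]
True
```

View pics/drop1.png

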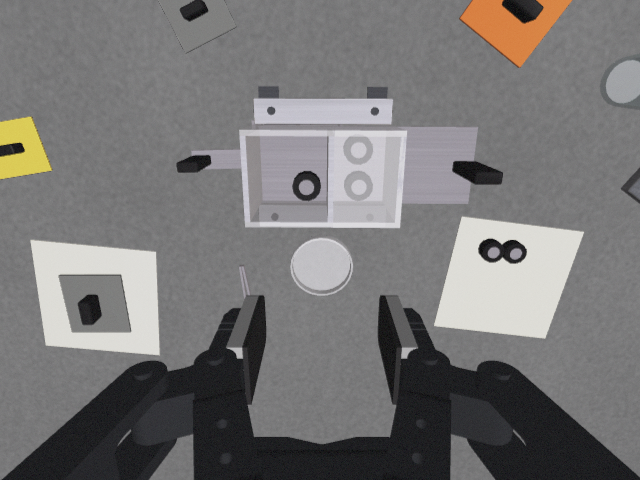

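One mount is in the chamber at (307,186). The other two are now nearly touching at (491,251) and (514,252), because one has been knocked aside. I'll locate them by their spots and grip across the line between them.

```bash
python3 - <<'E'
import re
s=open("meas.py").read()
i=s.index("def pucks"); j=s.index("if __name__")
s=s[:i]+'''def pucks(im,d,pose):
    "steel spots: bright holes in low dark blobs, on the plane z=.017"
    P=cloud("wrist",d,pose); blk=((im.max(2)<75)&(P[...,2]<.03)&(np.arange(480)[:,None]<300)).astype(np.uint8)
    cs,h=cv2.findContours(blk,cv2.RETR_CCOMP,cv2.CHAIN_APPROX_NONE); r=[]
    for c,k in zip(cs,h[0] if h is not None else []):
        if k[3]>=0 and 40<cv2.contourArea(c)<500:
            (u,v),rad=cv2.minEnclosingCircle(c); M=cv2.moments(c); r.append((onplane("wrist",M["m10"]/M["m00"],M["m01"]/M["m00"],.017,pose)[:2].round(4),round(rad,1)))
    return r
'''+s[j:]
open("meas.py","w").write(s)
E
python3 - <<'E'
from pick import *
command_gripper(.055)
movep((.41,-.30,.30),RY); a=wrist("p2"); print(pucks(*a)); 
im=a[0]; cv2.imwrite("pics/p2c.png",im[40:260,170:470,::-1])
E
```

```text
[(array([ 0.4629, -0.288 ]), 9.1), (array([ 0.4673, -0.2582]), 8.9)]
```

View pics/p2c.png

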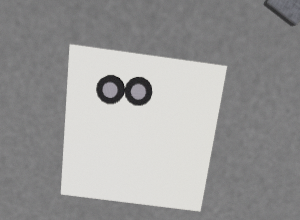

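Two mounts in contact, at (111,90) and (138,91) of the crop; the spots are 30 mm apart.

```bash
cat > pick.py <<'E'
from h import *
from meas import pucks
def seen():
    movep((.41,-.30,.30),RY); return [p[0] for p in pucks(*wrist()) if np.hypot(p[0][0]-.4155,p[0][1]+.2845)<.16]
def pick(spot):
    ps=seen(); print("seen",[tuple(p.round(4)) for p in ps])
    if not ps: return False
    c=ps[0]; yaw=YAW-np.pi/2
    if len(ps)>1:
        e=ps[0]-ps[1]; e/=np.linalg.norm(e); c=c+.001*e; yaw=np.arctan2(e[1],e[0])+np.pi/2
    R=min((down(yaw+k*np.pi) for k in(-1,0)),key=lambda R:np.inf if (j:=inverse_kinematics((*c,0.),R)) is None else abs(j[6]))
    command_gripper(.050,50); movep((*c,.10),R)
    move_l((*c,-.002),feed=.08,until_force=8); st("down")
    command_gripper(0,50); s=st("closed")
    if not .026<s["finger_gap"]<.034: print("BAD"); return False
    move_l((*c,.20),feed=.15); t=bw(spot[0],.038+spot[1])
    move_l((*t,.20),feed=.25); s=st("at box")
    if not .026<s["finger_gap"]<.034: print("LOST"); return False
    move_l((*t,.168),feed=.08); sleep(.1); command_gripper(.046); sleep(.2)
    move_l((*t,.21),feed=.2); return True
E
python3 - <<'E'
from pick import *
if pick((.019,-.015)) : print(pick((0,.017)))
print(seen())
movep((.60,-.04,.36),RY); wrist("drop3"); st()
E
```

```text
seen [(np.float64(0.4628), np.float64(-0.288)), (np.float64(0.4673), np.float64(-0.2583))]
down t39.5 gap 0.0502 gf 0.0 [ 0.463  -0.2892 -0.0015] F [-0.1 -1.3 -0.5]
closed t39.8 gap 0.0282 gf 49.2 [ 0.463  -0.2892 -0.0013] F [-1.   0.4  5.5]
at box t42.7 gap 0.0279 gf 49.2 [ 0.6344 -0.0288  0.1999] F [-0.6 -0.7  0.5]
seen [(np.float64(0.4672), np.float64(-0.2579))]
down t49.3 gap 0.0500 gf 0.0 [ 0.4676 -0.258  -0.0015] F [-0.1 -0.3 -0.3]
closed t49.6 gap 0.0279 gf 49.3 [ 0.4675 -0.2581 -0.0013] F [-1.9  0.5  5.4]
at box t52.5 gap 0.0282 gf 49.2 [0.6187 0.0054 0.1997] F [ 0.1  0.6 -0.8]
True
[]
 t57.1 gap 0.0459 gf 0.0 [ 0.5997 -0.0422  0.3595] F [ 0.5 -0.1  0.1]
```

View pics/drop3.png

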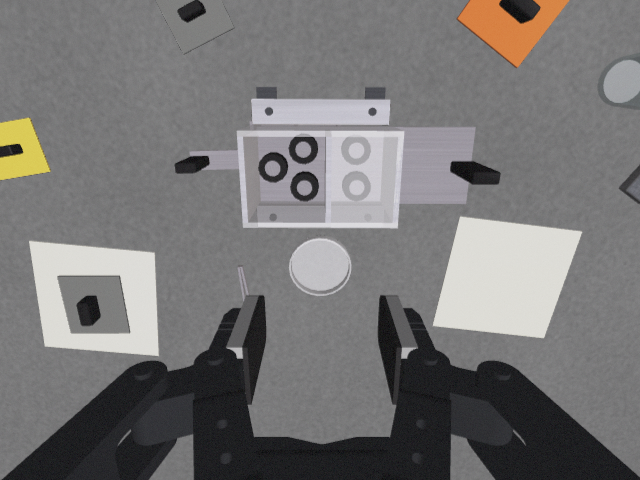

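All three mounts lie flat in the dose chamber, at (273,167), (304,149) and (305,186), and the mat is empty. The lid goes back next, starting with fresh measurements of the mouth and knob.

```bash
python3 - <<'E'
from h import *
f=np.load("pics/drop3.npz"); p=(f["p"],f["R"]); P=cloud("wrist",f["d"],p)
m=(abs(P[...,2]-.165)<.006)&(np.arange(480)[:,None]<300); v,u=np.nonzero(m); r=cv2.minAreaRect(onplane("wrist",u,v,.165,p)[:,:2].astype(np.float32)); print("rim",r)
c=np.array(r[0]); print("mouth",c+.0305*UY, "BOX",c-.0075*UY)
g=(P[...,2]>.144)&(P[...,2]<.156)&(f["im"].max(2)<70)&(np.arange(480)[:,None]<300); v,u=np.nonzero(g); print("gate",cv2.minAreaRect(onplane("wrist",u,v,.15,p)[:,:2].astype(np.float32)))
movep((LM[0]-.03,LM[1],.25),RY); im,d,p=wrist("lm2"); P=cloud("wrist",d,p)
g=(abs(P[...,2]-.037)<.006)&(im.max(2)<70)&(np.arange(480)[:,None]<290); v,u=np.nonzero(g); print("knob",cv2.minAreaRect(onplane("wrist",u,v,.037,p)[:,:2].astype(np.float32)))
g=(abs(P[...,2]-.011)<.006)&(abs(im.max(2).astype(int)-110)<35)&(np.arange(480)[:,None]<290)
for c,s,m in blobs(g,1500): v,u=np.nonzero(m); print("plate",cv2.minAreaRect(onplane("wrist",u,v,.011,p)[:,:2].astype(np.float32)))
E
```

```text
rim ((0.6147223711013794, -0.04121626168489456), (0.14131955802440643, 0.08590320497751236), 84.6865463256836)
mouth [ 0.61743365 -0.01083701] BOX [ 0.61405566 -0.04868657]
gate ((0.60099196434021, -0.19055065512657166), (0.02769370563328266, 0.01105578988790512), 84.69931030273438)
knob ((0.5102056264877319, 0.4113519787788391), (0.2980305850505829, 0.03522546961903572), 56.0819091796875)
plate ((0.4345039427280426, 0.29951292276382446), (0.08532902598381042, 0.08995606005191803), 84.70719909667969)
```

```bash
python3 - <<'E'
from h import *
f=np.load("pics/lm2.npz"); im,d,p=f["im"],f["d"],(f["p"],f["R"]); P=cloud("wrist",d,p)
g=(abs(P[...,2]-.037)<.006)&(im.max(2)<70)&(np.hypot(P[...,0]-.435,P[...,1]-.299)<.04); v,u=np.nonzero(g); r=cv2.minAreaRect(onplane("wrist",u,v,.037,p)[:,:2].astype(np.float32)); print("knob",r)
k=np.array(r[0]); assert np.linalg.norm(k-[.435,.299])<.006
M=np.array([.6175,-.0108])
command_gripper(.045,60); move_l((*k,.10),feed=.15)
print(move_l((*k,.010),feed=.06,until_force=8)); st("down")
command_gripper(0,60); s=st("closed")
if s["finger_gap"]>.012:
    move_l((*k,.24),feed=.12); s=st("up")
    move_l((*M,.28),feed=.2); st("over")
    move_l((*M,.19),feed=.08); s=st("near"); 
    if s["finger_gap"]>.012: wrist("lidnear")
E
```

```text
knob ((0.43465104699134827, 0.29929977655410767), (0.014794872142374516, 0.03453934192657471), 84.71047973632812)
False
down t61.7 gap 0.0447 gf 0.0 [0.4349 0.2994 0.0103] F [-0.3  0.5  0.7]
closed t62.1 gap 0.0145 gf 60.2 [0.435  0.2996 0.0104] F [-0.3  0.   2.7]
up t64.2 gap 0.0145 gf 59.5 [0.4344 0.2991 0.2393] F [-0.2 -0.1 -1.1]
over t66.1 gap 0.0146 gf 59.5 [ 0.6171 -0.0095  0.28  ] F [-0.2 -0.5 -1.1]
near t67.4 gap 0.0146 gf 59.5 [ 0.618  -0.0107  0.1907] F [-0.1  0.4 -1.2]
```

```bash
python3 - <<'E'
from h import *
M=np.array([.6175,-.0108])
print(move_l((*M,.165),feed=.02,until_force=6)); s=st("touch")
if s["position"][2]<.1715:
    command_gripper(.046); move_l((*M,.26),feed=.15); movep((.60,-.04,.36),RY); im,d,p=wrist("lidback"); st()
    P=cloud("wrist",d,p); R=np.hypot(P[...,0]-M[0],P[...,1]-M[1])
    m=(R<.08)&(abs(P[...,2]-.169)<.008)&(im.max(2)<140)&(im.max(2)>70); q=P[m]; A=np.c_[q[:,:2]-M,np.ones(len(q))]; print("plane",np.linalg.lstsq(A,q[:,2],rcond=None)[0])
    v,u=np.nonzero(m); print(cv2.minAreaRect(onplane("wrist",u,v,.169,p)[:,:2].astype(np.float32)))
E
```

```text
True
touch t68.4 gap 0.0150 gf 60.2 [ 0.6175 -0.0108  0.1694] F [-0.1 -0.8  4.3]
 t70.1 gap 0.0462 gf 0.0 [ 0.5993 -0.0399  0.3584] F [-0.1  1.  -0.3]
plane [-1.23756371e-03 -1.01438938e-04  1.69592110e-01]
((0.6166772246360779, -0.009898621588945389), (0.08603599667549133, 0.09131225943565369), 84.8239974975586)
```

View pics/lidback.png

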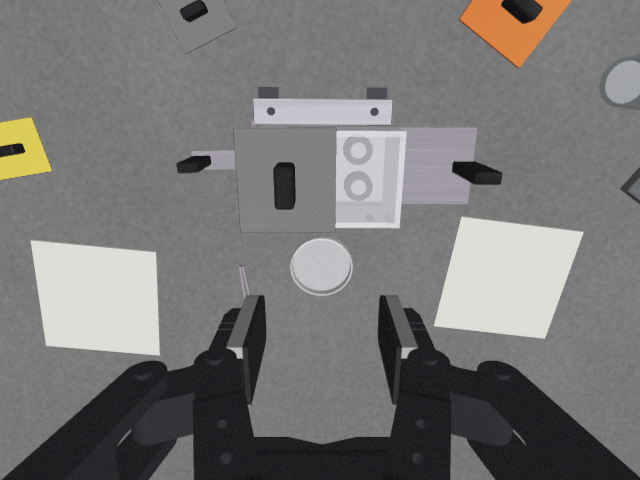

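The lid is seated level, with its top at 169.6 mm. Next is the gate.

```bash
cat > gate.py <<'E'
from h import *
G=np.array([.601,-.1906])
RX=min((down(YAW+k*np.pi) for k in(-1,0)),key=lambda R:np.inf if (j:=inverse_kinematics((*G,.105),R)) is None else abs(j[6]))
def gatepos():
    "gate grip centre from the wrist view above the box"
    movep((.57,-.15,.36),RY); im,d,p=wrist(); P=cloud("wrist",d,p)
    m=(abs(P[...,2]-.15)<.006)&(im.max(2)<70)&(np.arange(480)[:,None]<290)&(P[...,1]<-.12); v,u=np.nonzero(m)
    r=cv2.minAreaRect(onplane("wrist",u,v,.15,p)[:,:2].astype(np.float32)); return np.array(r[0]),r[1]
E
python3 - <<'E'
from gate import *
g0=gatepos(); print(g0); G=g0[0]; np.save("g0.npy",G)
command_gripper(.045,80); movep((*G,.22),RX); print(move_l((*G,.105),feed=.08,until_force=8)); st("down")
command_gripper(0,80); s=st("closed"); 
if .009<s["finger_gap"]<.016:
    a=s["position"][:2]; np.save("a.npy",a)
    print(move_l((*(a-.067*UY),.105),feed=.04,until_force=25)); sleep(.3); s=st("pulled"); print("travel",(a-s["position"][:2])@UY)
E
```

```text
(array([ 0.60065299, -0.1919716 ]), (0.025333529338240623, 0.01148358453065157))
False
down t73.8 gap 0.0448 gf 0.0 [ 0.6011 -0.192   0.1056] F [ 0.1 -0.4  0.1]
closed t74.2 gap 0.0111 gf 78.5 [ 0.6004 -0.1921  0.1054] F [-3.1  0.5  4.3]
False
pulled t76.4 gap 0.0113 gf 78.8 [ 0.5942 -0.2577  0.1054] F [-3.5  3.   6. ]
travel 0.06589273078277477
```

```bash
python3 - <<'E'
from gate import *
a=np.load("a.npy")
move_l((*(a-.0705*UY),.105),feed=.02); sleep(1); s=st("pulled"); print("travel",(a-s["position"][:2])@UY)
print(move_l((*(a+.004*UY),.105),feed=.04,until_force=12)); s=st("shut"); print("travel",(a-s["position"][:2])@UY)
command_gripper(.045); move_l((*s["position"][:2],.25),feed=.15); g=gatepos(); print(g,(np.load("g0.npy")-g[0])@UY); st()
E
```

```text
pulled t77.7 gap 0.0111 gf 78.8 [ 0.5939 -0.2615  0.1054] F [-3.4  2.6  5.7]
travel 0.06969969023165727
False
shut t79.7 gap 0.0112 gf 78.6 [ 0.6005 -0.191   0.1055] F [-3.2 -4.6  5. ]
travel -0.0010534939489963383
(array([ 0.60076261, -0.19060157]), (0.026165610179305077, 0.011541440151631832)) -0.0013743477768105433
 t82.6 gap 0.0449 gf 0.0 [ 0.5698 -0.1501  0.3592] F [-0.3 -0.6 -0.4]
```

```bash
python3 - <<'E'
from gate import *
movep((.58,.10,.32),RY); im,d,p=wrist("tr"); P=cloud("wrist",d,p)
m=(abs(P[...,2]-.064)<.006)&(im.max(2)<70)&(np.hypot(P[...,0]-.6236,P[...,1]-.11)<.05); v,u=np.nonzero(m)
r=cv2.minAreaRect(onplane("wrist",u,v,.064,p)[:,:2].astype(np.float32)); print(r); c=np.array(r[0])
assert np.linalg.norm(c-[.6236,.11])<.01
RT=min((down(YAW+k*np.pi) for k in(-1,0)),key=lambda R:np.inf if (j:=inverse_kinematics((*c,.018),R)) is None else abs(j[6]))
command_gripper(.045,80); movep((*c,.18),RT); print(move_l((*c,.018),feed=.08,until_force=8)); st("down")
command_gripper(0,80); s=st("closed")
if .009<s["finger_gap"]<.016:
    a=s["position"]; print(move_l((*(a[:2]+.125*UY),a[2]),feed=.05,until_force=20)); s=st("out"); print((s["position"]-a)[:2]@UY)
    command_gripper(.045); move_l((*s["position"][:2],.25),feed=.15)
    movep((.57,.06,.36),RY); wrist("final"); st()
E
```

```text
((0.6232026815414429, 0.1106143519282341), (0.023214740678668022, 0.010822148062288761), 84.68669128417969)
False
down t87.3 gap 0.0452 gf 0.0 [0.6235 0.1107 0.0184] F [-0.3 -0.1 -0.5]
closed t87.7 gap 0.0112 gf 78.4 [0.6236 0.1107 0.0183] F [ 0.8 -0.5  1.7]
False
out t90.4 gap 0.0106 gf 79.0 [0.6346 0.235  0.0183] F [-0.4 -4.8  5.2]
0.12479479833066962
 t93.6 gap 0.0449 gf 0.0 [0.5699 0.0611 0.3591] F [-0.4  0.1  0. ]
```

View pics/final.png

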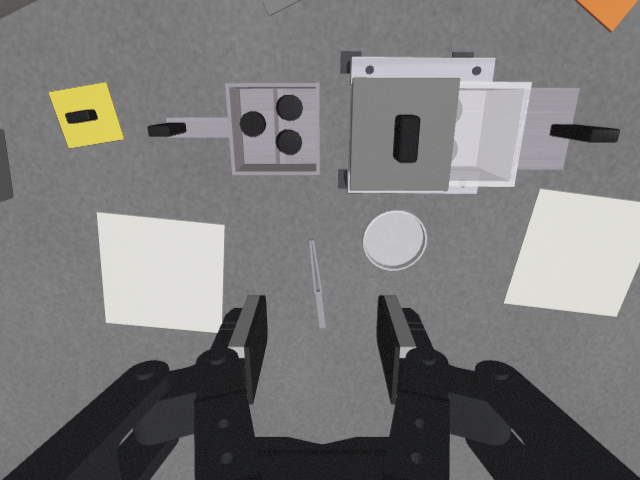

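The tray, at (275,129), is clear of the box and holds all three mounts. The lid is seated, the gate is shut and the reserve mounts are still in their chamber, so I'm handing in.

```bash
python3 -c "
from rig import *
print(finish_job())"
```

```text
the job is handed in; nothing more can be done
None
```

The job is handed in at about 94 s on the robot's clock. By the last camera view and readings, all three mounts are in the tray, the tray is clear of the feed box, the lid is back on level, the gate is shut, the reserve mounts are still in their chamber, and the bench items in view look undisturbed.

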